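Make up a baking caddy and a fish-supper caddy

ROBOT

A 6-joint arm with a two-finger parallel gripper is mounted at the origin on a cart in front of the work surface, level with it; the furniture and walls round the work are solid. World frame = base frame: x ahead of the robot, y to its left, z up, the work surface at z = 0. Lengths are in m, angles in rad, forces in N, time in s.
With the tool pointing down it reaches from about 0.375 to 0.9 m from the base axis. Payload 3.1 kg.
Tool frame: the origin (TCP) lies midway between the tips of the shut fingers; the grasp point (between the pads) lies 19 mm behind it (manip.grip_depth is the distance from the TCP to the grasp point, in m); z points along the fingers, y is the line along which they close (so a half turn about z gives the same grasp; the last joint's range is limited). The gripper opens to 85 mm and grips with 20 to 120 N. Pads are 22 mm wide; open, the fingers measure 114 mm over their backs; the gripper's body (76 mm by 85 mm) begins 54 mm behind the grasp point. The pads swing forward as they close: fully open they stand 13 mm farther back than shut.
Start: joints at [-1.518, 0.527, 1.433, -0, 1.181, -0.178], TCP at [0.143, -0.608, 0.231] pointing down, gripper open.
Joint ranges: [-3.08, 3.08], [-0.75, 2.2], [0.22, 2.44], [-1.43, 4.57], [0, 2.65], [-2.85, 2.85]. Speed limits (rad/s): [2.79, 2.79, 3.14, 3.14, 3.14, 3.14].

INTERFACE

Orientations are given as a unit quaternion [x, y, z, w].
In Python, from station import telemetry, snapshot, manip gives the robot as it stands. The module is installed in compiled form; this text tells all that it offers.
- The arm moves only by the shell command python3 -m crank 'ROWS' [OPENING] [FORCE]. ROWS is text: rows parted by semicolons, each of 6 numbers parted by spaces: the shift along the tool's x, y, z as a fraction of full scale, then the turn, a rotation vector about the tool's x, y, z as a fraction of full scale. A call has exactly 5 rows; each row shifts and turns the commanded pose from where the row before left it, along the tool's axes as they then stand; what a row does not reach is not made up. Full scale, the value 1, is 4 cm for a shift and 90 degrees for a turn. A row lasts 1/10 s, in which the tool goes at most 50 mm and 8.59 degrees, less where a joint would pass 70% of its speed; a pose out of reach is approached as far as the arm can. A call with a number of a shift or a turn outside -1 to 1 is refused whole. A call with a gripper value outside its range is refused whole. OPENING is the opening, from -1 (shut) to 1 (fully open), set as the call begins (- or left out, the last holds). The fingers move at their own pace and stop on an object; FORCE is the grip in N (left out, the last holds). Time passes only in rows, so rows that do not move let the fingers close, or fill a call up. It gives the time, the measured TCP pose, the force, the opening and the grip force at its end, in the units of the state.
- telemetry.sense(): the state, without advancing time (a new reading comes with each control period).
- snapshot(name): name is "scene" or "top" or "wrist"; returns a dict with "image" (384x512x3 uint8, red, green, blue), "depth" (384x512 float32, m along the optical axis (not along the pixel's ray), 0 where there is no reading), "camera_matrix" (3x3 intrinsics, pixels), "rvec" (rotation vector, rad) and "tvec" (3), from world to camera coordinates, as OpenCV has them. Camera axes: x right, y down, z forward; pixel columns grow to the right and rows downward; lengths in m; the calibration is good to about 2 mm. A picture is of the moment at which its call begins.
- manip.sign_off(): hands the job in; it is judged then, once.
The state is a dict: "t": time; "q": joint angles; "qd": joint speeds; "tau": joint torques, N m; "tcp_pos": TCP position; "tool_rot": TCP orientation; "force": force on the tool from outside, world axes, zero at the start; "ft_torque": the same for the moment, N m; "finger_gap": opening from 0.0 (shut) to 1.0 (fully open); "gripper_force": force on a finger pad.
Only numpy, scipy, OpenCV 4.12 (cv2) and the standard library are available. Lean on these libraries where they do the work, as an engineer would, in place of code of your own. Each camera call takes 0.05 s, during which the arm holds its last target. There are 200 camera calls.

TASK

Make up the two wooden caddies from the row of things in front of them. The long caddy is for baking: the dropper bottle in its middle compartment, a salt shaker in one end compartment and the taller spice jar in the other, all upright. The short caddy is for the fish supper: the other salt shaker upright in the smaller compartment and the lemon in the larger one; the shorter spice jar is not needed, so leave it standing where it is.

Things in the scene. Friction and masses are not known exactly. Their poses are not given: they have to be found in the camera images.
- salt_1: One of two identical salt shakers: clear, waisted glass with a domed pale grey perforated metal cap, 90 mm tall, 44 mm diameter up to 66 mm height, cap 34 mm; stands upright, leaning up to 2 degrees on its slightly rounded foot. Origin: centre of its underside, z up. Grip across the glass or its shoulder (closing 70 mm above the underside works).
- salt_2: One of two identical salt shakers: clear, waisted glass with a domed pale grey perforated metal cap, 90 mm tall, 44 mm diameter up to 66 mm height, cap 34 mm; stands upright, leaning up to 2 degrees on its slightly rounded foot. Origin: centre of its underside, z up. Grip across the glass or its shoulder (closing 70 mm above the underside works). Either shaker may go in either caddy.
- lemon: Yellow lemon lying on its side, 71 mm long (along its own x), 53 mm wide (y), 51 mm high. Origin: at its underside, below the middle; x lies along the fruit, roughly across the robot's view at the start. Grip across the 53 mm width (closing 36 mm above the underside works).
- lemon_center (a point): Middle of the lemon, 25.5 mm above its origin.
- dropper: Small brown dropper bottle with black rubber bulb, 102 mm tall; body 33 mm diameter up to about 60 mm height, then a 24 mm collar and a 13 mm bulb from 77 mm up. Stands upright; origin: centre of its underside, z up. Grip across the body (closing 60 mm above the underside still catches it).
- tall_jar: The taller of two spice jars: 106 mm tall, 45 mm diameter, slightly narrower body under a straight red cap that covers the top 20 mm. Stands upright; origin: centre of its underside, z up. Grip about 75 mm above the underside.
- short_jar: The shorter, stouter spice jar: 98 mm tall, 47 mm diameter, white cap, pale green body. Stands upright in the row with the rest; it stays where it is. Origin: centre of its underside.
- long_caddy: Fixed low wooden caddy with three equal square compartments in a row along its own y, and a small steel bar pull at each end. Outside 78 mm (x) by 222 mm (y) by 18 mm high without the pulls; walls 6 mm, floor 6 mm thick. Origin: centre of its underside on the worktop. Compartments 66 x 66 mm inside, centred at y = -72, 0 and +72 mm (x = 0), their floor at z = 6 mm.
- short_caddy: Fixed low wooden caddy, two unequal compartments along its own y, a small steel pull at each end. Outside 86 (x) by 176 (y) by 18 mm high without the pulls; walls and floor 6 mm thick. Origin: centre of its underside, on the worktop. Larger compartment 74 (x) by 92 mm (y), centred at y = -36 mm; smaller 74 by 66 mm, centred at y = +49 mm; both at x = 0, floor at z = 6 mm.
Not all that is in view belongs to the job. Leave any purple or turquoise look-alike of the short_jar alone.

How it is judged:
At the end, for the whole second after the job is handed in: As in the goal; bottle, shakers and jar on the compartment floors (5 mm), upright (0.15 rad), within 20 mm (x) and 19 mm (y) of the compartment centres in the caddy's frame; lemon's middle within 21 mm (x), 26 mm (y), 19 to 46 mm high; all at rest, the shorter jar left where it was (((x of salt_1 in the frame of long_caddy between -0.02 and 0.02 m and y of salt_1 in the frame of long_caddy between -0.091 and -0.053 m and z of salt_1 in the frame of long_caddy between 0.001 and 0.011 m and angle between each of salt_1, tall_jar, salt_2's own z axis and vertical below 0.15 rad and x of tall_jar in the frame of long_caddy between -0.02 and 0.02 m and y of tall_jar in the frame of long_caddy between 0.053 and 0.091 m and z of tall_jar in the frame of long_caddy between 0.001 and 0.011 m and x of salt_2 in the frame of short_caddy between -0.02 and 0.02 m and y of salt_2 in the frame of short_caddy between 0.03 and 0.068 m and z of salt_2 in the frame of short_caddy between 0.001 and 0.011 m) or (x of salt_1 in the frame of long_caddy between -0.02 and 0.02 m and y of salt_1 in the frame of long_caddy between 0.053 and 0.091 m and z of salt_1 in the frame of long_caddy between 0.001 and 0.011 m and angle between each of salt_1, tall_jar, salt_2's own z axis and vertical below 0.15 rad and x of tall_jar in the frame of long_caddy between -0.02 and 0.02 m and y of tall_jar in the frame of long_caddy between -0.091 and -0.053 m and z of tall_jar in the frame of long_caddy between 0.001 and 0.011 m and x of salt_2 in the frame of short_caddy between -0.02 and 0.02 m and y of salt_2 in the frame of short_caddy between 0.03 and 0.068 m and z of salt_2 in the frame of short_caddy between 0.001 and 0.011 m) or (x of salt_2 in the frame of long_caddy between -0.02 and 0.02 m and y of salt_2 in the frame of long_caddy between -0.091 and -0.053 m and z of salt_2 in the frame of long_caddy between 0.001 and 0.011 m and angle between each of salt_2, tall_jar, salt_1's own z axis and vertical below 0.15 rad and x of tall_jar in the frame of long_caddy between -0.02 and 0.02 m and y of tall_jar in the frame of long_caddy between 0.053 and 0.091 m and z of tall_jar in the frame of long_caddy between 0.001 and 0.011 m and x of salt_1 in the frame of short_caddy between -0.02 and 0.02 m and y of salt_1 in the frame of short_caddy between 0.03 and 0.068 m and z of salt_1 in the frame of short_caddy between 0.001 and 0.011 m) or (x of salt_2 in the frame of long_caddy between -0.02 and 0.02 m and y of salt_2 in the frame of long_caddy between 0.053 and 0.091 m and z of salt_2 in the frame of long_caddy between 0.001 and 0.011 m and angle between each of salt_2, tall_jar, salt_1's own z axis and vertical below 0.15 rad and x of tall_jar in the frame of long_caddy between -0.02 and 0.02 m and y of tall_jar in the frame of long_caddy between -0.091 and -0.053 m and z of tall_jar in the frame of long_caddy between 0.001 and 0.011 m and x of salt_1 in the frame of short_caddy between -0.02 and 0.02 m and y of salt_1 in the frame of short_caddy between 0.03 and 0.068 m and z of salt_1 in the frame of short_caddy between 0.001 and 0.011 m)) and x of dropper in the frame of long_caddy between -0.02 and 0.02 m and y of dropper in the frame of long_caddy between -0.019 and 0.019 m and z of dropper in the frame of long_caddy between 0.001 and 0.011 m and angle between dropper's own z axis and vertical below 0.15 rad and x of lemon_center in the frame of short_caddy between -0.021 and 0.021 m and y of lemon_center in the frame of short_caddy between -0.062 and -0.01 m and z of lemon_center in the frame of short_caddy between 0.019 and 0.046 m and linear speed of each of salt_1, salt_2, lemon, dropper, tall_jar, short_jar below 0.02 m/s); the robot touches nothing.
It fails at once if the shorter spice jar is moved more than 25 mm or tipped over (distance of short_jar from where it was at the start of the episode above 0.025 m or angle between short_jar's own z axis and vertical above 0.3 rad).
It also fails if it takes over 120 s, if anything falls off the work surface, if the arm or the gripper's body presses on something with over 40 N, if the wrist force passes 120 N, or if a joint passes its speed limit or range.

## Working session

There is one attempt and no reset: what is moved stays moved. The work goes in short steps, Python scripts to look and compute and a shell command to move; the robot and the scene stay as the last step left them, time stands still between calls to the robot, and variables do not carry over. Pictures are saved under pics/ and viewed, at most 14 in all, crops included, and the job is handed in when it is done.

```bash
mkdir -p pics
cat > h.py <<'E'
import numpy as np, cv2
from station import telemetry, snapshot, manip
def cam(s):
    R=cv2.Rodrigues(np.array(s["rvec"],float))[0]; return R,np.array(s["tvec"],float).ravel(),np.array(s["camera_matrix"],float)
def pts(s):
    R,t,K=cam(s); d=s["depth"]; v,u=np.indices(d.shape)
    P=np.stack([(u-K[0,2])/K[0,0]*d,(v-K[1,2])/K[1,1]*d,d],-1)
    return (P-t)@R
def ray(s,u,v,z):
    R,t,K=cam(s); o=-R.T@t; r=R.T@np.linalg.inv(K)@np.array([u,v,1.]); return o+r*(z-o[2])/r[2]
E
python3 - <<'E'
from h import *
for n in ("scene","top"):
    s=snapshot(n); np.savez(f"{n}.npz",**s); cv2.imwrite(f"pics/{n}0.png",cv2.resize(s["image"][:,:,::-1],(800,600),interpolation=cv2.INTER_CUBIC))
    R,t,K=cam(s); print(n,-R.T@t,R[2],K[0,0])
st=telemetry.sense();print({k:np.round(v,3) for k,v in st.items()}, manip.grip_depth)
E
```

```text
scene [-0.21437742  0.47019091  0.75759009] [ 0.65032914 -0.44910691 -0.61267854] 396.66565890812296
top [ 0.35320915 -0.0471696   1.28432892] [ 0.108371   -0.01927604 -0.99392362] 444.2290605321507
{'t': np.float64(0.1), 'q': array([-1.519,  0.528,  1.434,  0.   ,  1.181, -0.178]), 'qd': array([-0.002, -0.002, -0.003, -0.   , -0.001,  0.002]), 'tau': array([-0.0000e+00, -4.4331e+01, -1.7859e+01, -0.0000e+00,  4.0000e-03,
        0.0000e+00]), 'tcp_pos': array([ 0.143, -0.608,  0.23 ]), 'tool_rot': array([ 0.993,  0.115,  0.   , -0.001]), 'force': array([-0.129, -0.633,  1.026]), 'ft_torque': array([0.012, 0.008, 0.037]), 'gripper_force': np.float64(0.0), 'finger_gap': np.float64(0.999)} 0.0187
```

View pics/scene0.png

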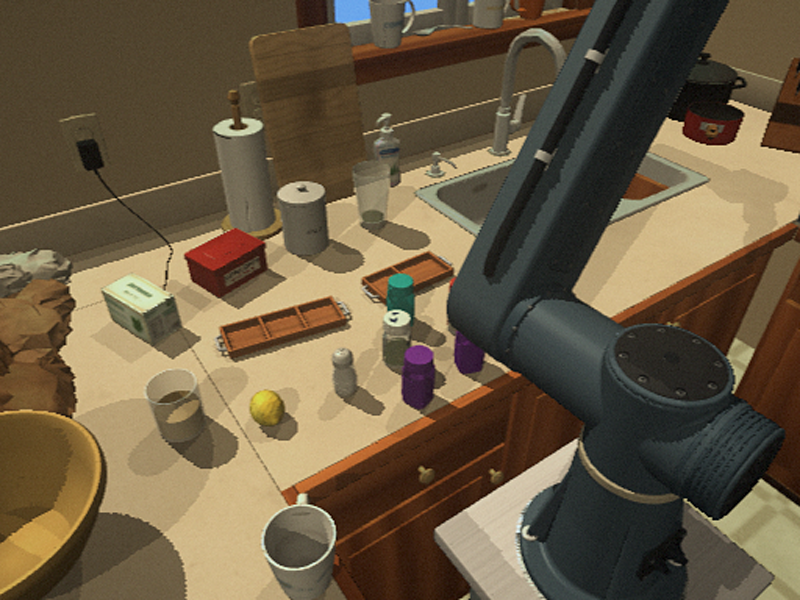

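View pics/top0.png

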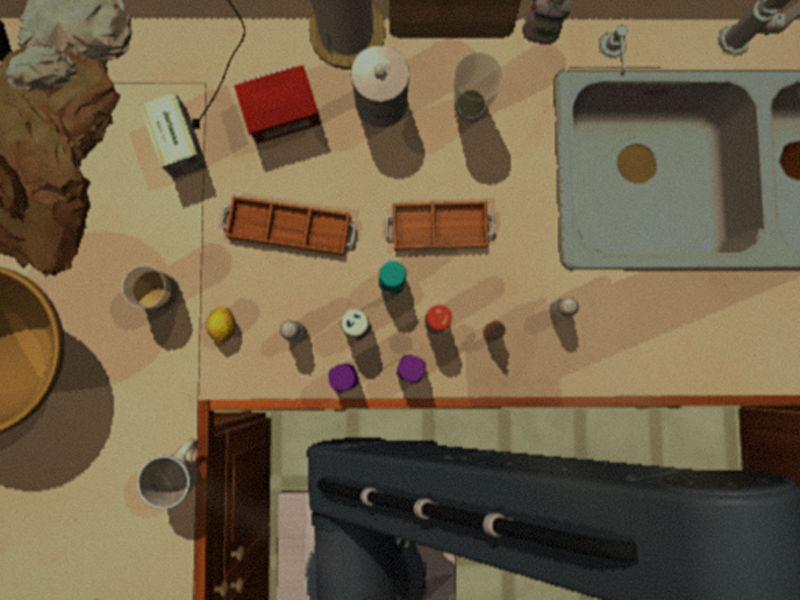

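Scene pictures (800x600 top view) show these candidates:
- **Lemon:** (221,325).
- **Shakers:** (290,329) and (567,307).
- **White-cap short jar:** (355,323), which stays.
- **Red-cap tall jar:** (439,318).
- **Dropper:** (494,328).
- **Decoys:** teal (392,277), purple (343,378) and (411,369).
- **Caddies:** long (289,226), short (441,226), with its larger compartment on the right (-y).

The red and white caps separate the jars. The grey caps mark the shakers.

Run:
```python
from h import *
s=dict(np.load("top.npz")); P=pts(s); im=s["image"]; hsv=cv2.cvtColor(im,cv2.COLOR_RGB2HSV); f=1.5625
tops=dict(lemon=(221,325,.051),saltA=(290,329,.09),short_jar=(355,323,.098),teal=(392,277,.1),tall=(439,318,.106),dropper=(494,328,.102),saltB=(567,307,.09),purp1=(343,378,.1),purp2=(411,369,.1),mugglass=(148,285,.1))
for n,(u,v,h) in tops.items():
    u0,v0=u/f,v/f; m=np.zeros(P.shape[:2],bool); vv,uu=np.indices(m.shape); w=(np.hypot(uu-u0,vv-v0)<20)&(s["depth"]>0)
    Q=P[w&(P[...,2]>0.012)&(P[...,2]<.2)]
    g=ray(s,u0,v0,h)
    Q=Q[np.hypot(Q[:,0]-g[0],Q[:,1]-g[1])<.045]
    zt=np.percentile(Q[:,2],97); T=Q[Q[:,2]>zt-.012]
    (cx,cy),r=cv2.minEnclosingCircle(T[:,:2].astype(np.float32))
    (bx,by),rb=cv2.minEnclosingCircle(Q[:,:2].astype(np.float32))
    print(n,"ray",g[:2].round(3),"n",len(Q),"ztop",zt.round(3),"topc",np.round((cx,cy,r),3),"all",np.round((bx,by,rb),3))
m=w*0
for n,(u,v) in dict(long=(289,226),short=(441,226)).items():
    uu0,vv0=u/f,v/f; w=(abs(uu-uu0)<42)&(abs(vv-vv0)<23)
    br=(hsv[...,0]<16)&(hsv[...,1]>140)
    k=w&br; Q=P[k&(P[...,2]>.012)&(P[...,2]<.024)]
    print(n,len(Q),"z",np.percentile(P[k][:,2],[5,50,95]).round(4),cv2.minAreaRect(Q[:,:2].astype(np.float32)))
    c=max(cv2.findContours(k.astype(np.uint8),0,1)[0],key=cv2.contourArea)
    G=np.array([ray(s,*p[0],.018)[:2] for p in c],np.float32); print(" ray",cv2.minAreaRect(G))
# lemon axis
k=(hsv[...,0]>20)&(hsv[...,0]<33)&(hsv[...,1]>150)&(np.hypot(uu-221/f,vv-325/f)<20)
Q=P[k&(P[...,2]>.012)]; print("lemon",len(Q),cv2.minAreaRect(Q[:,:2].astype(np.float32)),cv2.fitEllipse(Q[:,:2].astype(np.float32)))
ob=(P[...,2]>.03)&(P[...,2]<.4)
b=im[180:260,120:390,::-1].copy(); cv2.imwrite("pics/row.png",cv2.resize(b,None,fx=2.9,fy=2.9,interpolation=cv2.INTER_CUBIC))
```

```text
lemon ray [0.448 0.254] n 347 ztop 0.052 topc [0.45  0.261 0.026] all [0.45  0.262 0.034]
saltA ray [0.437 0.126] n 208 ztop 0.092 topc [0.435 0.13  0.016] all [0.436 0.128 0.021]
short_jar ray [0.446 0.014] n 285 ztop 0.103 topc [0.448 0.017 0.023] all [0.447 0.015 0.026]
teal ray [ 0.525 -0.05 ] n 308 ztop 0.103 topc [ 0.532 -0.049  0.023] all [ 0.532 -0.049  0.027]
tall ray [ 0.454 -0.129] n 259 ztop 0.111 topc [ 0.455 -0.129  0.022] all [ 0.454 -0.128  0.023]
dropper ray [ 0.437 -0.224] n 136 ztop 0.1 topc [ 0.437 -0.232  0.006] all [ 0.437 -0.232  0.017]
saltB ray [ 0.473 -0.353] n 219 ztop 0.091 topc [ 0.476 -0.358  0.017] all [ 0.477 -0.358  0.021]
purp1 ray [0.353 0.034] n 287 ztop 0.103 topc [0.354 0.038 0.023] all [0.354 0.037 0.027]
purp2 ray [ 0.368 -0.081] n 267 ztop 0.102 topc [ 0.368 -0.081  0.023] all [ 0.369 -0.082  0.027]
mugglass ray [0.513 0.367] n 704 ztop 0.091 topc [0.513 0.378 0.038] all [0.513 0.378 0.038]
long 558 z [0.002  0.0073 0.0201] ((0.6362810134887695, 0.14425405859947205), (0.22266675531864166, 0.07884566485881805), 81.26872253417969)
 ray ((0.6357944011688232, 0.14375221729278564), (0.2246912717819214, 0.07993330806493759), 81.20433044433594)
short 431 z [0.0022 0.0073 0.02  ] ((0.636135995388031, -0.13943302631378174), (0.08793419599533081, 0.1749429851770401), 1.7793582677841187)
 ray ((0.6359201073646545, -0.1395140439271927), (0.08720625936985016, 0.1778392791748047), 1.3522577285766602)
lemon 255 ((0.45043298602104187, 0.2608135938644409), (0.05004355311393738, 0.05476059764623642), 49.10550308227539) ((0.45101746916770935, 0.25930890440940857), (0.03866368159651756, 0.05160072073340416), 93.75509643554688)
```

View pics/row.png

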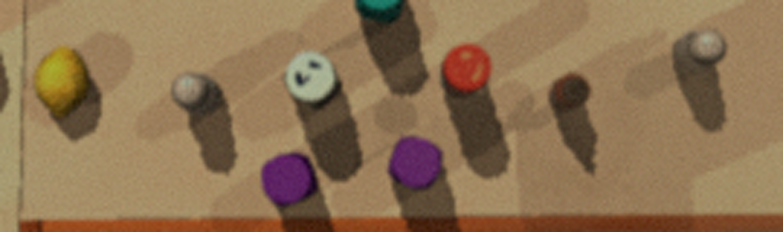

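The crop confirms the choices: red cap is the tall jar (466,67), white cap the short jar (311,77), grey caps the shakers (193,90) and (706,46), dark brown the dropper (570,90), and the lemon's long axis runs along world x. Heights and caddy sizes match the description. I'll turn the tool square first, so that tool x = +x, y = -y and z = -z.

```bash
python3 -m crank '0 0 0 0 0 0.073; 0 0 0 0 0 0.073; 0 0 -0.3 0 0 0; 0 0 0 0 0 0; 0 0 0 0 0 0' 1 40
cat > st.py <<'E'
from h import *
from scipy.spatial.transform import Rotation as Ro
import sys
s=telemetry.sense(); R=Ro.from_quat(s["tool_rot"]); p=np.array(s["tcp_pos"])
print("t",round(float(s["t"]),2),"tcp",p.round(4),"x",R.as_matrix()[:,0].round(3),"z",R.as_matrix()[:,2].round(3),"gap",round(float(s["finger_gap"]),3),"gf",round(float(s["gripper_force"]),1),"q6",s["q"][5].round(2))
if len(sys.argv)>3: print("rows of 40mm in tool axes:",(R.inv().apply(np.array(sys.argv[1:4],float)-p)/.04).round(3))
E
python3 st.py .437 -.232 .23
```

```text
t: 0.6
tcp_pos: [0.143, -0.6088, 0.244]
tool_rot: [1.0, 0.002, 0.0, 0.001]
force: [-0.4, -0.1, -0.3]
finger_gap: 1.002
gripper_force: 0.0
t 0.6 tcp [ 0.143  -0.6088  0.244 ] x [1.    0.003 0.   ] z [ 0.    -0.001 -1.   ] gap 1.002 gf 0.0 q6 0.05
rows of 40mm in tool axes: [ 7.378 -9.397  0.338]
```

```bash
python3 -m crank '0.74 -0.94 0 0 0 0; 0.74 -0.94 0 0 0 0; 0.74 -0.94 0 0 0 0; 0.74 -0.94 0 0 0 0; 0.74 -0.94 0 0 0 0' >/dev/null; python3 -m crank '0.74 -0.94 0 0 0 0; 0.74 -0.94 0 0 0 0; 0.74 -0.94 0 0 0 0; 0.74 -0.94 0 0 0 0; 0.74 -0.94 0 0 0 0' >/dev/null;python3 -m crank '0 0 0 0 0 0; 0 0 0 0 0 0; 0 0 0 0 0 0; 0 0 0 0 0 0; 0 0 0 0 0 0' >/dev/null
python3 st.py .437 -.232 .031
python3 - <<'E'
from h import *
s=snapshot("wrist"); cv2.imwrite("pics/w1.png",s["image"][:,:,::-1])
R,t,K=cam(s); print(-R.T@t,R[2])
E
```

```text
t 2.1 tcp [ 0.4378 -0.2332  0.2433] x [ 1.    -0.001 -0.   ] z [-0. -0. -1.] gap 1.001 gf 0.0 q6 0.86
rows of 40mm in tool axes: [-0.019 -0.031  5.308]
[ 0.51108597 -0.23256984  0.38563997] [-2.89385181e-01  7.43776867e-04 -9.57212444e-01]
```

View pics/w1.png

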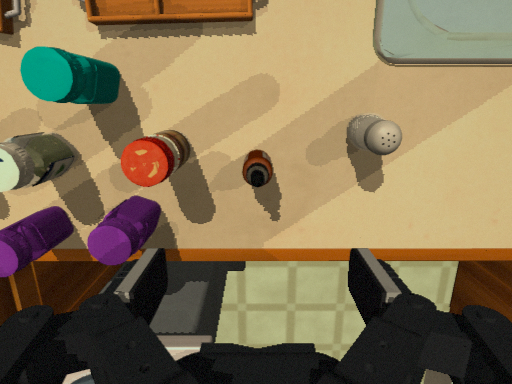

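The wrist view shows the dropper upright midway between the fingers, bulb at (258,175), with clear room on either side. Going down to close.

```bash
python3 -m crank '-0.02 -0.03 0.9 0 0 0; 0 0 0.9 0 0 0; 0 0 0.9 0 0 0; 0 0 0.8 0 0 0; 0 0 0.6 0 0 0' >/dev/null; python3 -m crank '0 0 0.5 0 0 0; 0 0 0.4 0 0 0; 0 0 0.18 0 0 0; 0 0 0 0 0 0; 0 0 0 0 0 0';python3 -m crank '0 0 0 0 0 0; 0 0 0 0 0 0; 0 0 0 0 0 0; 0 0 0 0 0 0; 0 0 0 0 0 0' -1 35;python3 -m crank '0 0 0 0 0 0; 0 0 0 0 0 0; 0 0 0 0 0 0; 0 0 0 0 0 0; 0 0 0 0 0 0'
```

```text
t: 3.15
tcp_pos: [0.4378, -0.2313, 0.0365]
tool_rot: [1.0, 0.0, 0.0, 0.0]
force: [-0.5, 0.2, 1.0]
finger_gap: 1.001
gripper_force: 0.0
t: 3.65
tcp_pos: [0.438, -0.231, 0.0367]
tool_rot: [1.0, 0.001, 0.0, 0.0]
force: [-0.1, 1.3, 5.7]
finger_gap: 0.365
gripper_force: 34.2
t: 4.15
tcp_pos: [0.438, -0.231, 0.0366]
tool_rot: [1.0, 0.001, 0.0, 0.0]
force: [-0.3, 0.0, 5.6]
finger_gap: 0.363
gripper_force: 34.3
```

```bash
python3 -m crank '0 0 -0.5 0 0 0; 0 0 -0.8 0 0 0; 0 0 -0.9 0 0 0; 0 0 -0.9 0 0 0; 0 0 -0.9 0 0 0' ; python3 -m crank '0.4 -0.75 0 0 0 0; 0.4 -0.75 0 0 0 0; 0.4 -0.75 0 0 0 0; 0.4 -0.75 0 0 0 0; 0.4 -0.75 0 0 0 0' >/dev/null; python3 -m crank '0.4 -0.75 0 0 0 0; 0.4 -0.75 0 0 0 0; 0.4 -0.75 0 0 0 0; 0.4 -0.75 0 0 0 0; 0.4 -0.75 0 0 0 0' >/dev/null; python3 -m crank '0.4 -0.75 0 0 0 0; 0.4 -0.75 0 0 0 0; 0.15 -0.4 0 0 0 0; 0 0 0 0 0 0; 0 0 0 0 0 0'; python3 st.py .636 .144 .044
python3 - <<'E'
from h import *
s=snapshot("wrist"); cv2.imwrite("pics/w2.png",s["image"][:,:,::-1])
s=snapshot("top"); cv2.imwrite("pics/t2.png",cv2.resize(s["image"][80:260,100:380,::-1],None,fx=2.8,fy=2.8))
E
```

```text
t: 4.65
tcp_pos: [0.4371, -0.2303, 0.1971]
tool_rot: [1.0, 0.001, -0.0, -0.0]
force: [0.2, -0.4, -1.0]
finger_gap: 0.366
gripper_force: 35.0
t: 6.15
tcp_pos: [0.6341, 0.145, 0.1955]
tool_rot: [1.0, 0.001, -0.001, 0.0]
force: [-0.4, -0.3, -1.4]
finger_gap: 0.365
gripper_force: 35.0
t 6.15 tcp [0.6341 0.145  0.1955] x [ 1.     0.002 -0.002] z [-0.002 -0.001 -1.   ] gap 0.365 gf 35.0 q6 1.62
rows of 40mm in tool axes: [0.056 0.02  3.786]
```

View pics/w2.png

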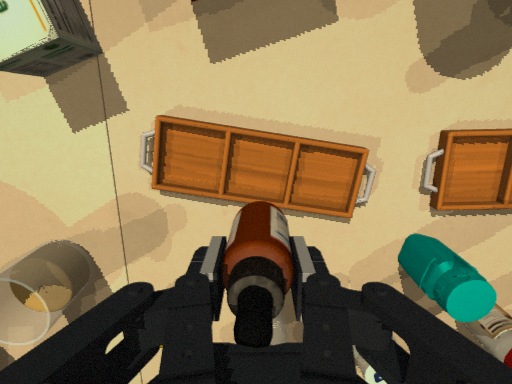

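The dropper is held upright at (258,260), its axis lined up with the middle compartment at (258,168). Lowering it and opening only part way.

```bash
python3 -m crank '0.05 0.02 0.9 0 0 0; 0 0 0.8 0 0 0; 0 0 0.7 0 0 0; 0 0 0.5 0 0 0; 0 0 0.35 0 0 0' >/dev/null; python3 -m crank '0 0 0.25 0 0 0; 0 0 0.17 0 0 0; 0 0 0.12 0 0 0; 0 0 0 0 0 0; 0 0 0 0 0 0'; python3 -m crank '0 0 0 0 0 0; 0 0 0 0 0 0; 0 0 0 0 0 0; 0 0 0 0 0 0; 0 0 0 0 0 0' 0.2 ;python3 -m crank '0 0 -0.3 0 0 0; 0 0 -0.7 0 0 0; 0 0 -0.9 0 0 0; 0 0 -0.9 0 0 0; 0 0 -0.9 0 0 0'; python3 st.py .436 .129 .2
```

```text
t: 7.25
tcp_pos: [0.6376, 0.1448, 0.0452]
tool_rot: [1.0, 0.001, 0.001, -0.0]
force: [-0.2, 0.0, -1.3]
finger_gap: 0.366
gripper_force: 35.0
t: 7.75
tcp_pos: [0.6372, 0.1447, 0.0446]
tool_rot: [1.0, 0.001, 0.0, -0.0]
force: [0.0, -0.0, -0.4]
finger_gap: 0.598
gripper_force: 0.0
t: 8.25
tcp_pos: [0.637, 0.1447, 0.1948]
tool_rot: [1.0, 0.001, 0.0, -0.0]
force: [0.5, -0.3, -0.7]
finger_gap: 0.596
gripper_force: 0.0
t 8.25 tcp [0.637  0.1447 0.1948] x [1.    0.001 0.001] z [ 0.001  0.    -1.   ] gap 0.596 gf 0.0 q6 1.62
rows of 40mm in tool axes: [-5.025  0.386 -0.133]
```

```bash
python3 -m crank '-0.7 0.05 0 0 0 0; -0.7 0.05 0 0 0 0; -0.7 0.05 0 0 0 0; -0.7 0.05 0 0 0 0; -0.7 0.05 0 0 0 0' 1 >/dev/null; python3 -m crank '-0.7 0.05 0 0 0 0; -0.7 0.05 0 0 0 0; -0.13 0.04 0 0 0 0; 0 0 0 0 0 0; 0 0 0 0 0 0'; python3 -m crank '0 0 0 0 0 0; 0 0 0 0 0 0; 0 0 0 0 0 0; 0 0 0 0 0 0; 0 0 0 0 0 0'
python3 - <<'E'
from h import *
s=snapshot("wrist"); cv2.imwrite("pics/w3.png",s["image"][:,:,::-1]); 
s=snapshot("top"); P=pts(s); im=s["image"]; cv2.imwrite("pics/t3.png",cv2.resize(im[80:260,100:380,::-1],None,fx=2.8,fy=2.8))
Q=P[(abs(P[...,0]-.636)<.035)&(abs(P[...,1]-.144)<.035)&(P[...,2]>.03)&(P[...,2]<.13)]
print(len(Q),Q.max(0),np.median(Q[Q[:,2]>.085],0),np.median(Q,0))
E
python3 st.py .436 .129 .050
```

```text
t: 9.25
tcp_pos: [0.438, 0.1288, 0.1933]
tool_rot: [1.0, 0.001, 0.002, -0.0]
force: [0.8, 0.6, -0.4]
finger_gap: 1.001
gripper_force: 0.0
t: 9.75
tcp_pos: [0.436, 0.1288, 0.1924]
tool_rot: [1.0, 0.001, -0.0, -0.0]
force: [-0.2, 0.9, 0.0]
finger_gap: 0.998
gripper_force: 0.0
144 [0.64978998 0.15886219 0.11261134] [0.63347619 0.14118397 0.1009306 ] [0.62982725 0.13880847 0.0688136 ]
t 9.85 tcp [0.4359 0.1289 0.1925] x [ 1.     0.001 -0.   ] z [-0.  0. -1.] gap 1.0 gf 0.0 q6 1.61
rows of 40mm in tool axes: [ 3.000e-03 -4.000e-03  3.561e+00]
```

View pics/w3.png

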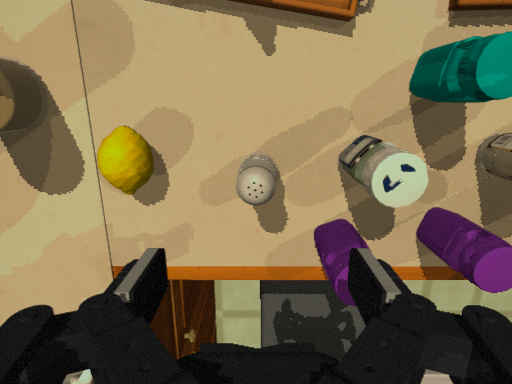

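The shaker, cap at (257,185), is centred between the fingers. The purple jar at (340,255) and the short jar at (398,178) are clear. The dropper in the caddy reads at its full height and in place. Gripping the shaker next.

```bash
python3 -m crank '0 0 0.9 0 0 0; 0 0 0.8 0 0 0; 0 0 0.7 0 0 0; 0 0 0.5 0 0 0; 0 0 0.4 0 0 0' >/dev/null; python3 -m crank '0 0 0.26 0 0 0; 0 0 0 0 0 0; 0 0 0 0 0 0; 0 0 0 0 0 0; 0 0 0 0 0 0' -1 35;python3 -m crank '0 0 0 0 0 0; 0 0 0 0 0 0; 0 0 0 0 0 0; 0 0 0 0 0 0; 0 0 0 0 0 0' ;python3 -m crank '0 0 -0.5 0 0 0; 0 0 -0.8 0 0 0; 0 0 -0.9 0 0 0; 0 0 -0.9 0 0 0; 0 0 -0.9 0 0 0'; python3 st.py .647 .215 .2
```

```text
t: 10.85
tcp_pos: [0.4364, 0.1289, 0.051]
tool_rot: [1.0, 0.001, 0.001, -0.0]
force: [-0.4, 0.3, 3.6]
finger_gap: 0.395
gripper_force: 34.5
t: 11.35
tcp_pos: [0.4365, 0.129, 0.0509]
tool_rot: [1.0, 0.001, 0.001, -0.0]
force: [-1.2, 0.5, 6.6]
finger_gap: 0.392
gripper_force: 35.4
t: 11.85
tcp_pos: [0.4353, 0.1287, 0.2114]
tool_rot: [1.0, 0.001, -0.0, 0.0]
force: [1.5, 0.6, -1.4]
finger_gap: 0.39
gripper_force: 34.8
t 11.85 tcp [0.4353 0.1287 0.2114] x [ 1.     0.002 -0.001] z [-0.001 -0.    -1.   ] gap 0.39 gf 34.8 q6 1.61
rows of 40mm in tool axes: [ 5.297 -2.149  0.282]
```

```bash
python3 -m crank '0.7 -0.29 0 0 0 0; 0.7 -0.29 0 0 0 0; 0.7 -0.29 0 0 0 0; 0.7 -0.29 0 0 0 0; 0.7 -0.29 0 0 0 0' >/dev/null;  python3 -m crank '0.7 -0.29 0 0 0 0; 0.7 -0.29 0 0 0 0; 0.4 -0.12 0 0 0 0; 0 0 0 0 0 0; 0 0 0 0 0 0'; python3 st.py .647 .215 .06
python3 - <<'E'
from h import *
a=snapshot("wrist")["image"]; s=snapshot("scene"); b=s["image"]
cv2.imwrite("pics/w4.png",np.hstack([a[:,:,::-1][::1,100:500],b[60:444,60:460,::-1]]))
R,t,K=cam(s)
for z in (.21-.051,.21-.051+.09):
    p=K@(R@np.array([.647,.215,z])+t); print(p[:2]/p[2]-60+np.array([400,0]))
E
```

```text
t: 12.85
tcp_pos: [0.6466, 0.2149, 0.2091]
tool_rot: [1.0, 0.001, -0.001, 0.0]
force: [-0.5, 0.2, -1.4]
finger_gap: 0.391
gripper_force: 34.8
t 12.85 tcp [0.6466 0.2149 0.2091] x [ 1.     0.002 -0.003] z [-0.003 -0.001 -1.   ] gap 0.391 gf 34.8 q6 1.73
rows of 40mm in tool axes: [ 0.019 -0.005  3.728]Traceback (most recent call last):
  File "<stdin>", line 3, in <module>
    return _nx.concatenate(arrs, 1, dtype=dtype, casting=casting)
           ~~~~~~~~~~~~~~~^^^^^^^^^^^^^^^^^^^^^^^^^^^^^^^^^^^^^^^
ValueError: all the input array dimensions except for the concatenation axis must match exactly, but along dimension 0, the array at index 0 has size 384 and the array at index 1 has size 324
```

Run:
```python
from h import *
a=snapshot("wrist")["image"]; s=snapshot("scene"); b=s["image"]
cv2.imwrite("pics/w4.png",np.hstack([a[:,100:500,::-1],b[:,60:460,::-1]]))
R,t,K=cam(s)
for z in (.209-.051,.209-.051+.09):
    p=K@(R@np.array([.647,.215,z])+t); print(p[:2]/p[2]+np.array([340,0]))
```

```text
[488.82701098 172.24234896]
[483.04197282 142.57783007]
```

View pics/w4.png

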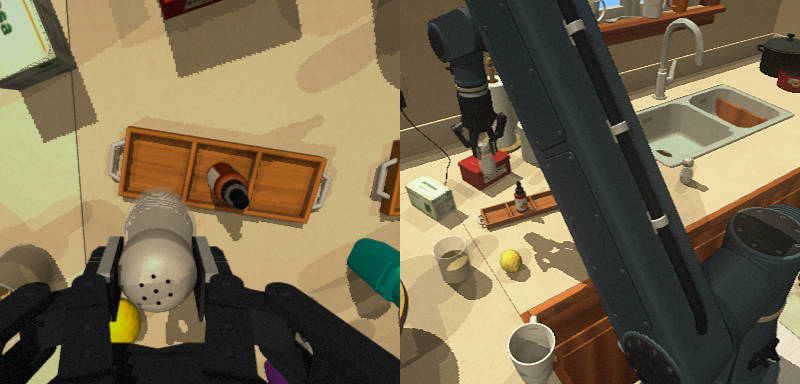

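The shaker hangs upright between the pads (158,255), underside near (489,174) as predicted, over the left compartment at (160,165). The dropper stands in the middle. Lowering the shaker.

```bash
python3 -m crank '0 0 0.9 0 0 0; 0 0 0.8 0 0 0; 0 0 0.7 0 0 0; 0 0 0.5 0 0 0; 0 0 0.35 0 0 0' >/dev/null; python3 -m crank '0.02 0 0.25 0 0 0; 0 0 0.15 0 0 0; 0 0 0.08 0 0 0; 0 0 0 0 0 0; 0 0 0 0 0 0';python3 st.py .647 .215 .057
```

```text
t: 14.05
tcp_pos: [0.6492, 0.2153, 0.0618]
tool_rot: [1.0, 0.001, 0.001, -0.0]
force: [-0.4, -1.3, 0.0]
finger_gap: 0.392
gripper_force: 34.8
t 14.05 tcp [0.6492 0.2153 0.0618] x [1.    0.001 0.002] z [ 0.002  0.    -1.   ] gap 0.392 gf 34.8 q6 1.73
rows of 40mm in tool axes: [-0.055  0.006  0.119]
```

```bash
python3 -m crank '-0.05 0 0.05 0 0 0; 0 0 0.05 0 0 0; 0 0 0 0 0 0; 0 0 0 0 0 0; 0 0 0 0 0 0'; python3 -m crank '0 0 0 0 0 0; 0 0 0 0 0 0; 0 0 0 0 0 0; 0 0 0 0 0 0; 0 0 0 0 0 0' 0.2 ;python3 -m crank '0 0 -0.3 0 0 0; 0 0 -0.7 0 0 0; 0 0 -0.9 0 0 0; 0 0 -0.9 0 0 0; 0 0 -0.9 0 0 0'; python3 st.py .4545 -.1285 .2
```

```text
t: 14.55
tcp_pos: [0.6467, 0.2152, 0.0571]
tool_rot: [1.0, 0.001, 0.0, -0.0]
force: [-0.9, 0.8, -0.6]
finger_gap: 0.39
gripper_force: 35.1
t: 15.05
tcp_pos: [0.6466, 0.2151, 0.0569]
tool_rot: [1.0, 0.001, 0.0, 0.0]
force: [0.3, 0.5, -0.1]
finger_gap: 0.603
gripper_force: 0.0
t: 15.55
tcp_pos: [0.6465, 0.2151, 0.2073]
tool_rot: [1.0, 0.001, 0.0, -0.0]
force: [0.7, -0.8, -0.5]
finger_gap: 0.598
gripper_force: 0.0
t 15.55 tcp [0.6465 0.2151 0.2073] x [1.    0.001 0.001] z [ 0.001  0.    -1.   ] gap 0.598 gf 0.0 q6 1.73
rows of 40mm in tool axes: [-4.814  8.584  0.178]
```

Next is the tall jar at (.4545,-.1285).

```bash
python3 -m crank '-0.4 0.72 0 0 0 0; -0.4 0.72 0 0 0 0; -0.4 0.72 0 0 0 0; -0.4 0.72 0 0 0 0; -0.4 0.72 0 0 0 0' 1 >/dev/null; python3 -m crank '-0.4 0.72 0 0 0 0; -0.4 0.72 0 0 0 0; -0.4 0.72 0 0 0 0; -0.4 0.72 0 0 0 0; -0.4 0.72 0 0 0 0' >/dev/null; python3 -m crank '-0.4 0.72 0 0 0 0; -0.4 0.66 0 0 0 0; 0 0 0 0 0 0; 0 0 0 0 0 0; 0 0 0 0 0 0' >/dev/null
python3 st.py .4545 -.1285 .056
python3 - <<'E'
from h import *
a=snapshot("wrist")["image"]; s=snapshot("top"); b=s["image"]; P=pts(s)
cv2.imwrite("pics/w5.png",np.hstack([a[:,60:460,::-1],cv2.resize(b[90:282,130:330,::-1],(400,384))]))
for n,c,lo in (("salt",(.647,.215),.07),("drop",(.636,.144),.08)):
    Q=P[(np.hypot(P[...,0]-c[0],P[...,1]-c[1])<.03)&(P[...,2]>lo)&(P[...,2]<.13)]; print(n,len(Q),np.median(Q,0).round(3),Q[:,2].max())
E
```

```text
t 17.05 tcp [ 0.4556 -0.1279  0.2054] x [1.    0.002 0.001] z [ 0.001 -0.    -1.   ] gap 0.997 gf 0.0 q6 1.06
rows of 40mm in tool axes: [-0.031  0.015  3.735]
salt 134 [0.644 0.214 0.091] 0.09780739575786782
drop 49 [0.632 0.141 0.089] 0.10950858556065654
```

View pics/w5.png

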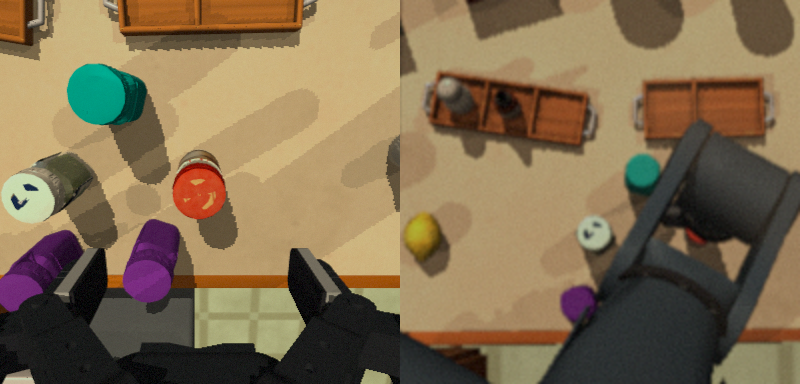

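Salt (450,95) and dropper (507,100) stand in the caddy. The red-capped tall jar at (200,185) is centred between the fingers, and purple and teal are clear.

```bash
python3 -m crank '-0.03 0.02 0.9 0 0 0; 0 0 0.8 0 0 0; 0 0 0.7 0 0 0; 0 0 0.6 0 0 0; 0 0 0.4 0 0 0' >/dev/null; python3 -m crank '0 0 0.34 0 0 0; 0 0 0 0 0 0; 0 0 0 0 0 0; 0 0 0 0 0 0; 0 0 0 0 0 0' -1 40;python3 -m crank '0 0 0 0 0 0; 0 0 0 0 0 0; 0 0 0 0 0 0; 0 0 0 0 0 0; 0 0 0 0 0 0' ;python3 -m crank '0 0 -0.5 0 0 0; 0 0 -0.8 0 0 0; 0 0 -0.9 0 0 0; 0 0 -0.9 0 0 0; 0 0 -0.9 0 0 0'; python3 st.py .625 .073 .2
```

```text
t: 18.15
tcp_pos: [0.4544, -0.1292, 0.056]
tool_rot: [1.0, 0.001, 0.001, 0.0]
force: [0.4, -0.8, -0.8]
finger_gap: 0.508
gripper_force: 40.7
t: 18.65
tcp_pos: [0.454, -0.1292, 0.0555]
tool_rot: [1.0, 0.001, 0.0, 0.0]
force: [-0.2, -1.2, 0.2]
finger_gap: 0.504
gripper_force: 40.7
t: 19.15
tcp_pos: [0.4533, -0.1289, 0.2166]
tool_rot: [1.0, 0.001, -0.0, -0.0]
force: [0.9, -0.9, -1.3]
finger_gap: 0.511
gripper_force: 40.9
t 19.15 tcp [ 0.4533 -0.1289  0.2166] x [ 1.     0.001 -0.001] z [-0.001  0.    -1.   ] gap 0.511 gf 40.9 q6 1.05
rows of 40mm in tool axes: [ 4.299 -5.04   0.413]
```

```bash
python3 -m crank '0.53 -0.63 0 0 0 0; 0.53 -0.63 0 0 0 0; 0.53 -0.63 0 0 0 0; 0.53 -0.63 0 0 0 0; 0.53 -0.63 0 0 0 0' >/dev/null; python3 -m crank '0.53 -0.63 0 0 0 0; 0.53 -0.63 0 0 0 0; 0.53 -0.63 0 0 0 0; 0.06 0 0 0 0 0; 0 0 0 0 0 0' >/dev/null; python3 -m crank '0 0 0.9 0 0 0; 0 0 0.8 0 0 0; 0 0 0.7 0 0 0; 0 0 0.5 0 0 0; 0 0 0.35 0 0 0' >/dev/null; python3 -m crank '0 0 0.25 0 0 0; 0 0 0.1 0 0 0; 0 0 0 0 0 0; 0 0 0 0 0 0; 0 0 0 0 0 0'; python3 st.py .625 .073 .0625
```

```text
t: 21.15
tcp_pos: [0.6263, 0.0727, 0.0724]
tool_rot: [1.0, 0.001, 0.001, 0.0]
force: [-0.0, 0.0, -1.2]
finger_gap: 0.511
gripper_force: 41.0
t 21.15 tcp [0.6263 0.0727 0.0724] x [1.    0.002 0.002] z [ 0.002 -0.    -1.   ] gap 0.511 gf 41.0 q6 1.51
rows of 40mm in tool axes: [-0.034 -0.007  0.247]
```

```bash
python3 -m crank '-0.03 0 0.1 0 0 0; 0 0 0.08 0 0 0; 0 0 0.05 0 0 0; 0 0 0 0 0 0; 0 0 0 0 0 0'; python3 -m crank '0 0 0 0 0 0; 0 0 0 0 0 0; 0 0 0 0 0 0; 0 0 0 0 0 0; 0 0 0 0 0 0' 0.3 ;python3 -m crank '0 0 -0.3 0 0 0; 0 0 -0.7 0 0 0; 0 0 -0.9 0 0 0; 0 0 -0.9 0 0 0; 0 0 -0.9 0 0 0'; python3 st.py .4765 -.358 .2
```

```text
t: 21.65
tcp_pos: [0.6244, 0.0727, 0.062]
tool_rot: [1.0, 0.001, -0.0, -0.0]
force: [-0.3, 1.2, -1.8]
finger_gap: 0.508
gripper_force: 41.1
t: 22.15
tcp_pos: [0.6245, 0.0727, 0.0622]
tool_rot: [1.0, 0.001, 0.0, 0.0]
force: [-0.1, -1.5, 0.3]
finger_gap: 0.648
gripper_force: 0.0
t: 22.65
tcp_pos: [0.6243, 0.0727, 0.2124]
tool_rot: [1.0, 0.001, 0.0, 0.0]
force: [0.7, -0.1, -0.1]
finger_gap: 0.651
gripper_force: 0.0
t 22.65 tcp [0.6243 0.0727 0.2124] x [1.    0.001 0.001] z [ 0.001 -0.    -1.   ] gap 0.651 gf 0.0 q6 1.51
rows of 40mm in tool axes: [-3.71  10.763  0.308]
```

Now shaker B at (.4765,-.358).

```bash
python3 -m crank '-0.25 0.72 0 0 0 0; -0.25 0.72 0 0 0 0; -0.25 0.72 0 0 0 0; -0.25 0.72 0 0 0 0; -0.25 0.72 0 0 0 0' 1 >/dev/null; python3 -m crank '-0.25 0.72 0 0 0 0; -0.25 0.72 0 0 0 0; -0.25 0.72 0 0 0 0; -0.25 0.72 0 0 0 0; -0.25 0.72 0 0 0 0' >/dev/null; python3 -m crank '-0.25 0.72 0 0 0 0; -0.25 0.72 0 0 0 0; -0.25 0.72 0 0 0 0; -0.25 0.72 0 0 0 0; -0.25 0.72 0 0 0 0' >/dev/null; python3 -m crank '0 0 0 0 0 0; 0 0 0 0 0 0; 0 0 0 0 0 0; 0 0 0 0 0 0; 0 0 0 0 0 0' >/dev/null
python3 st.py .4765 -.358 .050
python3 - <<'E'
from h import *
s=snapshot("wrist"); a=s["image"]; s=snapshot("top"); b=s["image"]; P=pts(s)
cv2.imwrite("pics/w6.png",np.hstack([a[:,60:460,::-1],cv2.resize(b[90:282,130:330,::-1],(400,384))]))
for n,c,lo in (("salt",(.647,.215),.07),("drop",(.636,.144),.08),("tall",(.625,.073),.09),("shortjar",(.447,.016),.09)):
    Q=P[(np.hypot(P[...,0]-c[0],P[...,1]-c[1])<.03)&(P[...,2]>lo)&(P[...,2]<.13)]; print(n,len(Q),np.median(Q,0).round(3),Q[:,2].max())
E
```

```text
t 24.65 tcp [ 0.4754 -0.3584  0.2103] x [1.    0.003 0.   ] z [ 0.  0. -1.] gap 1.001 gf 0.0 q6 0.73
rows of 40mm in tool axes: [ 0.026 -0.011  4.008]
salt 135 [0.644 0.214 0.09 ] 0.09968833885642586
drop 52 [0.632 0.141 0.086] 0.10936550810718762
tall 235 [0.622 0.071 0.112] 0.11867899665414537
shortjar 209 [0.449 0.017 0.098] 0.10388863560023442
```

View pics/w6.png

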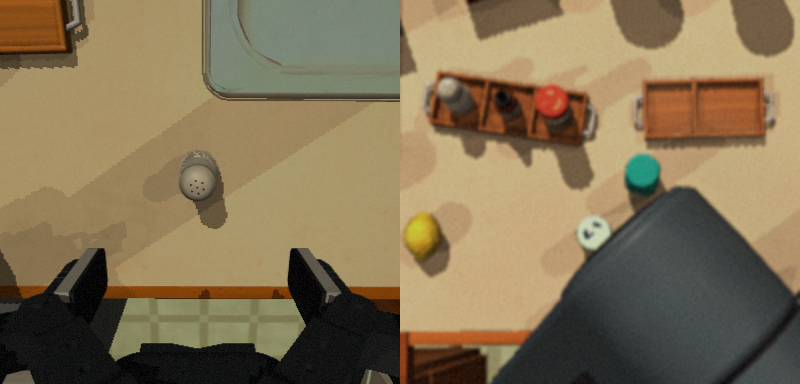

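The long caddy is full, with the red cap at (551,100) and everything upright. Shaker B at (198,182) is centred between the fingers.

```bash
python3 -m crank '0.03 0 0.9 0 0 0; 0 0 0.9 0 0 0; 0 0 0.8 0 0 0; 0 0 0.6 0 0 0; 0 0 0.5 0 0 0' >/dev/null; python3 -m crank '0 0 0.3 0 0 0; 0 0 0 0 0 0; 0 0 0 0 0 0; 0 0 0 0 0 0; 0 0 0 0 0 0' -1 35;python3 -m crank '0 0 0 0 0 0; 0 0 0 0 0 0; 0 0 0 0 0 0; 0 0 0 0 0 0; 0 0 0 0 0 0' ;python3 -m crank '0 0 -0.5 0 0 0; 0 0 -0.8 0 0 0; 0 0 -0.9 0 0 0; 0 0 -0.9 0 0 0; 0 0 -0.9 0 0 0'; python3 st.py .635 -.090 .2
```

```text
t: 25.75
tcp_pos: [0.4768, -0.3602, 0.0514]
tool_rot: [1.0, 0.001, 0.001, 0.001]
force: [-1.0, 0.3, 0.6]
finger_gap: 0.388
gripper_force: 34.8
t: 26.25
tcp_pos: [0.4768, -0.3602, 0.0513]
tool_rot: [1.0, 0.001, 0.001, 0.001]
force: [0.4, 0.0, 6.0]
finger_gap: 0.385
gripper_force: 35.5
t: 26.75
tcp_pos: [0.4757, -0.3589, 0.2109]
tool_rot: [1.0, 0.001, -0.001, -0.001]
force: [0.5, -0.1, -1.9]
finger_gap: 0.388
gripper_force: 34.9
t 26.75 tcp [ 0.4757 -0.3589  0.2109] x [ 1.     0.001 -0.001] z [-0.001  0.001 -1.   ] gap 0.388 gf 34.9 q6 0.74
rows of 40mm in tool axes: [ 3.992 -6.717  0.278]
```

```bash
python3 -m crank '0.4 -0.67 0 0 0 0; 0.4 -0.67 0 0 0 0; 0.4 -0.67 0 0 0 0; 0.4 -0.67 0 0 0 0; 0.4 -0.67 0 0 0 0' >/dev/null; python3 -m crank '0.4 -0.67 0 0 0 0; 0.4 -0.67 0 0 0 0; 0.4 -0.67 0 0 0 0; 0.4 -0.67 0 0 0 0; 0.4 -0.67 0 0 0 0' >/dev/null; python3 -m crank '0 0 0.9 0 0 0; 0 0 0.8 0 0 0; 0 0 0.7 0 0 0; 0 0 0.5 0 0 0; 0 0 0.35 0 0 0' >/dev/null; python3 -m crank '0 0 0.25 0 0 0; 0 0 0.1 0 0 0; 0 0 0 0 0 0; 0 0 0 0 0 0; 0 0 0 0 0 0'; python3 st.py .635 -.090 .0575
```

```text
t: 28.75
tcp_pos: [0.6366, -0.0915, 0.0672]
tool_rot: [1.0, 0.001, 0.001, 0.0]
force: [-0.7, 0.2, -1.1]
finger_gap: 0.389
gripper_force: 34.9
t 28.75 tcp [ 0.6366 -0.0915  0.0672] x [1.    0.001 0.002] z [ 0.002 -0.001 -1.   ] gap 0.389 gf 34.9 q6 1.25
rows of 40mm in tool axes: [-0.041 -0.038  0.243]
```

```bash
python3 -m crank '-0.04 -0.03 0.1 0 0 0; 0 0 0.08 0 0 0; 0 0 0.04 0 0 0; 0 0 0 0 0 0; 0 0 0 0 0 0'; python3 -m crank '0 0 0 0 0 0; 0 0 0 0 0 0; 0 0 0 0 0 0; 0 0 0 0 0 0; 0 0 0 0 0 0' 0.2 ;python3 -m crank '0 0 -0.3 0 0 0; 0 0 -0.7 0 0 0; 0 0 -0.9 0 0 0; 0 0 -0.9 0 0 0; 0 0 -0.9 0 0 0'; python3 st.py .45 .261 .2
```

```text
t: 29.25
tcp_pos: [0.6341, -0.0899, 0.0575]
tool_rot: [1.0, 0.001, -0.0, -0.0]
force: [-0.8, 0.5, 1.8]
finger_gap: 0.391
gripper_force: 35.3
t: 29.75
tcp_pos: [0.6343, -0.0901, 0.0573]
tool_rot: [1.0, 0.001, 0.0, 0.0]
force: [0.3, -0.4, -0.4]
finger_gap: 0.598
gripper_force: 0.0
t: 30.25
tcp_pos: [0.6342, -0.09, 0.2077]
tool_rot: [1.0, 0.001, 0.0, 0.0]
force: [-0.0, -0.9, -0.3]
finger_gap: 0.602
gripper_force: 0.0
t 30.25 tcp [ 0.6342 -0.09    0.2077] x [1.    0.001 0.001] z [ 0.001 -0.    -1.   ] gap 0.602 gf 0.0 q6 1.25
rows of 40mm in tool axes: [-4.591 -8.783  0.186]
```

```bash
python3 -m crank '-0.38 -0.73 0 0 0 0; -0.38 -0.73 0 0 0 0; -0.38 -0.73 0 0 0 0; -0.38 -0.73 0 0 0 0; -0.38 -0.73 0 0 0 0' 1 >/dev/null; python3 -m crank '-0.38 -0.73 0 0 0 0; -0.38 -0.73 0 0 0 0; -0.38 -0.73 0 0 0 0; -0.38 -0.73 0 0 0 0; -0.38 -0.73 0 0 0 0' >/dev/null; python3 -m crank '-0.38 -0.73 0 0 0 0; -0.38 -0.73 0 0 0 0; 0 0 0 0 0 0; 0 0 0 0 0 0; 0 0 0 0 0 0' >/dev/null
python3 - <<'E'
from h import *
sw=snapshot("wrist"); st=snapshot("top"); a=sw["image"];b=st["image"]
cv2.imwrite("pics/w7.png",np.hstack([a[:,60:460,::-1],cv2.resize(b[90:282,130:330,::-1],(400,384))]))
for n,s in (("w",sw),("top0",dict(np.load("top.npz")))):
    h=cv2.cvtColor(s["image"],cv2.COLOR_RGB2HSV); m=cv2.inRange(h,(20,140,60),(34,255,255)); P=pts(s)
    m&=((np.hypot(P[...,0]-.45,P[...,1]-.26)<.06)*255).astype(np.uint8)
    c=max(cv2.findContours(m,0,1)[0],key=cv2.contourArea); G=np.array([ray(s,*p[0],.0255)[:2] for p in c],np.float32); print(n,cv2.fitEllipse(G))
E
python3 st.py .45 .261 .017
```

```text
w ((0.4516245722770691, 0.2623153030872345), (0.0510878749191761, 0.06613804399967194), 88.32726287841797)
top0 ((0.45189133286476135, 0.2625729739665985), (0.047535307705402374, 0.06223282217979431), 87.61503601074219)
t 31.85 tcp [0.4521 0.2592 0.2056] x [ 1.    -0.     0.001] z [ 0.001 -0.    -1.   ] gap 0.999 gf 0.0 q6 1.88
rows of 40mm in tool axes: [-0.056 -0.046  4.714]
```

View pics/w7.png

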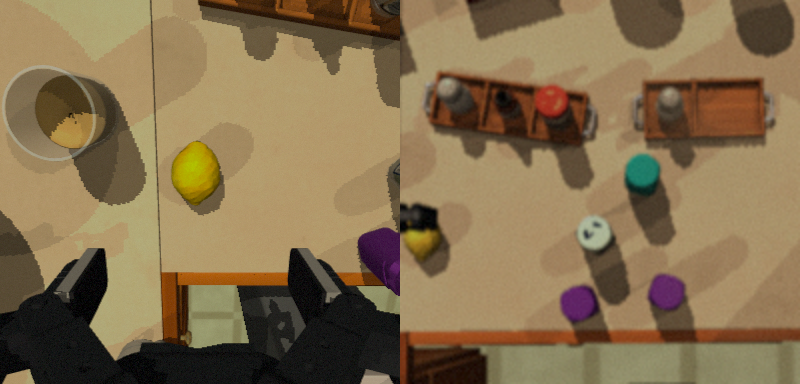

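The lemon at (196,172) lies along world x, centre (.4517,.2624), between the fingers. The glass is clear of them. Shaker B stands in the short caddy at (670,103).

```bash
python3 -m crank '-0.01 -0.08 0.9 0 0 0; 0 0 0.9 0 0 0; 0 0 0.9 0 0 0; 0 0 0.8 0 0 0; 0 0 0.6 0 0 0' >/dev/null; python3 -m crank '0 0 0.4 0 0 0; 0 0 0.28 0 0 0; 0 0 0 0 0 0; 0 0 0 0 0 0; 0 0 0 0 0 0'; python3 -m crank '0 0 0 0 0 0; 0 0 0 0 0 0; 0 0 0 0 0 0; 0 0 0 0 0 0; 0 0 0 0 0 0' -1 35; python3 -m crank '0 0 0 0 0 0; 0 0 0 0 0 0; 0 0 0 0 0 0; 0 0 0 0 0 0; 0 0 0 0 0 0' ;python3 -m crank '0 0 -0.5 0 0 0; 0 0 -0.8 0 0 0; 0 0 -0.9 0 0 0; 0 0 -0.9 0 0 0; 0 0 -0.9 0 0 0'; python3 st.py .637 -.175 .2
```

```text
t: 32.85
tcp_pos: [0.4518, 0.2633, 0.015]
tool_rot: [1.0, 0.001, 0.001, -0.0]
force: [-0.3, -0.1, 0.0]
finger_gap: 1.004
gripper_force: 0.0
t: 33.35
tcp_pos: [0.4513, 0.2636, 0.0153]
tool_rot: [1.0, 0.001, 0.001, -0.0]
force: [-2.3, 0.1, 6.8]
finger_gap: 0.578
gripper_force: 35.1
t: 33.85
tcp_pos: [0.4513, 0.2636, 0.0153]
tool_rot: [1.0, 0.001, 0.001, -0.0]
force: [-1.7, -0.1, 6.5]
finger_gap: 0.578
gripper_force: 35.1
t: 34.35
tcp_pos: [0.4504, 0.2632, 0.1756]
tool_rot: [1.0, 0.001, -0.0, 0.0]
force: [0.5, 0.1, -0.2]
finger_gap: 0.58
gripper_force: 36.7
t 34.35 tcp [0.4504 0.2632 0.1756] x [ 1.     0.002 -0.   ] z [-0. -0. -1.] gap 0.58 gf 36.7 q6 1.88
rows of 40mm in tool axes: [ 4.648 10.962 -0.611]
```

```bash
python3 -m crank '0 0 -0.6 0 0 0; 0.36 0.85 0 0 0 0; 0.36 0.85 0 0 0 0; 0.36 0.85 0 0 0 0; 0.36 0.85 0 0 0 0' >/dev/null; python3 -m crank '0.36 0.85 0 0 0 0; 0.36 0.85 0 0 0 0; 0.36 0.85 0 0 0 0; 0.36 0.85 0 0 0 0; 0.36 0.85 0 0 0 0' >/dev/null; python3 -m crank '0.36 0.85 0 0 0 0; 0.36 0.85 0 0 0 0; 0.36 0.85 0 0 0 0; 0.31 0.78 0 0 0 0; 0 0 0 0 0 0' >/dev/null; python3 -m crank '0 0 0 0 0 0; 0 0 0 0 0 0; 0 0 0 0 0 0; 0 0 0 0 0 0; 0 0 0 0 0 0' 
python3 st.py .637 -.176 .022
python3 - <<'E'
from h import *
sw=snapshot("wrist"); st=snapshot("scene"); a=sw["image"];b=st["image"]
cv2.imwrite("pics/w8.png",np.hstack([a[:,60:460,::-1],b[:,60:460,::-1]]))
E
```

```text
t: 36.35
tcp_pos: [0.6367, -0.1748, 0.1983]
tool_rot: [1.0, 0.001, 0.0, -0.0]
force: [-0.5, 0.4, -0.6]
finger_gap: 0.576
gripper_force: 36.7
t 36.35 tcp [ 0.6367 -0.1748  0.1983] x [1.    0.003 0.   ] z [ 0.  0. -1.] gap 0.576 gf 36.7 q6 1.13
rows of 40mm in tool axes: [0.008 0.031 4.408]
```

View pics/w8.png

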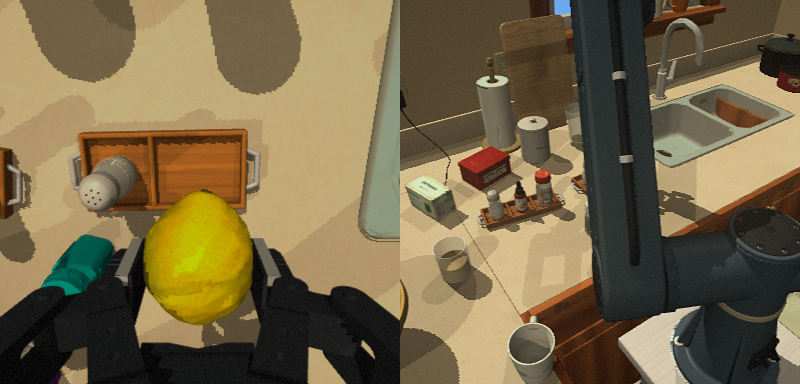

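The lemon is held level at (198,258), in line with the larger compartment at (198,170). The shaker stands at (108,182), clear of the finger.

```bash
python3 -m crank '0 0.03 0.9 0 0 0; 0 0 0.9 0 0 0; 0 0 0.8 0 0 0; 0 0 0.6 0 0 0; 0 0 0.4 0 0 0' >/dev/null; python3 -m crank '0 0 0.3 0 0 0; 0 0 0.2 0 0 0; 0 0 0.1 0 0 0; 0 0 0 0 0 0; 0 0 0 0 0 0'>/dev/null; python3 -m crank '0 0 0.12 0 0 0; 0 0 0.05 0 0 0; 0 0 0 0 0 0; 0 0 0 0 0 0; 0 0 0 0 0 0'; python3 st.py .637 -.176 .021
```

```text
t: 37.95
tcp_pos: [0.6369, -0.1769, 0.0234]
tool_rot: [1.0, 0.001, 0.0, 0.0]
force: [-0.2, 0.2, -1.9]
finger_gap: 0.578
gripper_force: 36.7
t 37.95 tcp [ 0.6369 -0.1769  0.0234] x [1.    0.002 0.   ] z [ 0. -0. -1.] gap 0.578 gf 36.7 q6 1.13
rows of 40mm in tool axes: [ 0.004 -0.023  0.06 ]
```

```bash
python3 -m crank '0 0 0.04 0 0 0; 0 0 0 0 0 0; 0 0 0 0 0 0; 0 0 0 0 0 0; 0 0 0 0 0 0'; python3 -m crank '0 0 0 0 0 0; 0 0 0 0 0 0; 0 0 0 0 0 0; 0 0 0 0 0 0; 0 0 0 0 0 0' 0.45; python3 -m crank '0 0 -0.2 0 0 0; 0 0 -0.6 0 0 0; 0 0 -0.9 0 0 0; 0 0 -0.9 0 0 0; 0 0 -0.9 0 0 0' >/dev/null; python3 -m crank '-0.3 0.7 -0.5 0 0 0; -0.3 0.7 0 0 0 0; -0.3 0.7 0 0 0 0; -0.3 0.7 0 0 0 0; -0.3 0.7 0 0 0 0' >/dev/null; python3 -m crank '-0.3 0.7 0 0 0 0; -0.3 0.7 0 0 0 0; -0.3 0.7 0 0 0 0; -0.3 0.7 0 0 0 0; -0.3 0.7 0 0 0 0' >/dev/null; python3 -m crank '0 0 0 0 0 0; 0 0 0 0 0 0; 0 0 0 0 0 0; 0 0 0 0 0 0; 0 0 0 0 0 0'
python3 - <<'E'
from h import *
s=snapshot("top"); b=s["image"]; P=pts(s); cv2.imwrite("pics/t9.png",cv2.resize(b[90:282,120:345,::-1],(720,614))[:600])
for n,c,lo,hi in (("salt",(.647,.215),.07,.09),("drop",(.636,.144),.08,.1),("tall",(.625,.073),.09,.106),("shortjar",(.447,.016),.09,0),("saltB",(.635,-.09),.07,0),("lemon",(.637,-.175),.025,0)):
    Q=P[(np.hypot(P[...,0]-c[0],P[...,1]-c[1])<.033)&(P[...,2]>lo)&(P[...,2]<.13)]; print(n,len(Q),np.median(Q,0).round(3),((Q.max(0)+Q.min(0))/2).round(3),Q[:,2].max().round(3))
E
```

```text
t: 38.45
tcp_pos: [0.6368, -0.1769, 0.0217]
tool_rot: [1.0, 0.001, 0.0, 0.0]
force: [0.5, -0.4, -1.1]
finger_gap: 0.583
gripper_force: 36.7
t: 38.95
tcp_pos: [0.6368, -0.1769, 0.0218]
tool_rot: [1.0, 0.001, 0.0, 0.0]
force: [-0.6, -0.2, -0.0]
finger_gap: 0.725
gripper_force: 0.0
t: 40.95
tcp_pos: [0.5178, -0.4559, 0.1818]
tool_rot: [1.0, 0.002, -0.0, -0.0]
force: [-0.3, -0.0, -0.1]
finger_gap: 0.727
gripper_force: 0.0
salt 136 [0.644 0.214 0.09 ] [0.646 0.216 0.087] 0.102
drop 50 [0.633 0.141 0.086] [0.635 0.143 0.095] 0.11
tall 235 [0.622 0.071 0.112] [0.624 0.071 0.104] 0.119
shortjar 229 [0.448 0.015 0.099] [0.448 0.016 0.097] 0.105
saltB 128 [ 0.629 -0.087  0.092] [ 0.632 -0.087  0.086] 0.101
lemon 315 [ 0.632 -0.175  0.049] [ 0.637 -0.176  0.045] 0.063
```

View pics/t9.png

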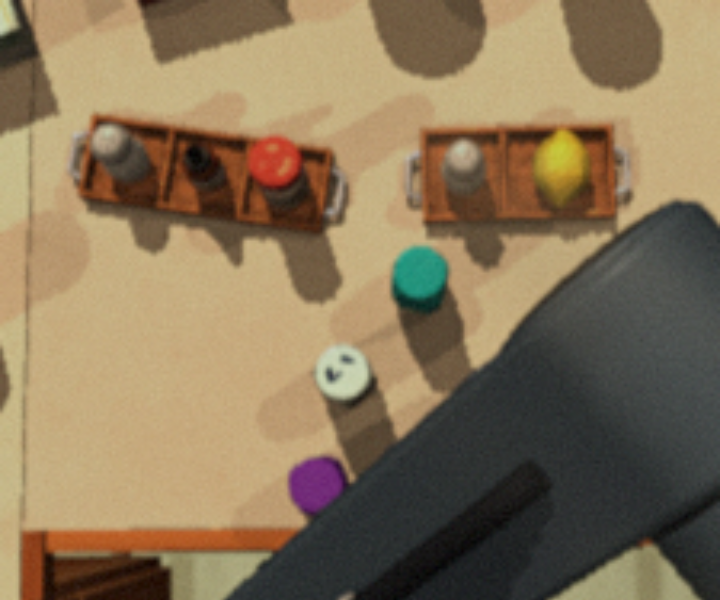

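The picture shows everything in its compartment:
- **Long caddy:** shaker (115,150), dropper (200,160), tall jar (275,165).
- **Short caddy:** shaker (463,165), lemon (560,168).
- **Short jar:** unmoved at (343,373).

The positions agree to a few millimetres, so I'm handing in.

```bash
python3 -c "
from station import manip; print(manip.sign_off())"
```

```text
the job is handed in; nothing more can be done
None
```

The job is handed in at about 41 s with both caddies filled as asked, the short jar where it was, and every item within a few millimetres of its compartment centre in the last view; sign-off returned no verdict.

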